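# Set out an appraisal lot on rack and plinth

### The job

Set the lot out for its photograph: stand the incense burner on the middle of the round plinth; behind the rack's brass rail stand the ring dish in the middle of the rack, the larger cup weight to its left, midway between the dish and the rack's end, and the smaller cup weight likewise to its right (left and right as the robot sees them). Everything stands upright; set the two glazed pieces down without dropping them, and leave the magnifier where it lies.

Things in the scene. Friction and masses are not known exactly. Their poses are not given: they have to be found in the camera images.
- burner: Loose celadon incense burner, about 0.3 kg: squat round pot on three 8 mm feet, fixed domed lid with small knob. 75 mm tall. Straight belly 62 mm in diameter from 16 to 40 mm up (grasp there); lid edge 66 mm in diameter at 40 to 44 mm; knob 18 mm in diameter at 66 mm. Origin at the centre of its underside, z up; round, so its yaw does not matter.
- ring_dish: Loose lavender-glazed round dish, about 0.16 kg: 70 mm in diameter at its rim 14 mm up (50 mm at the foot), with a plain upright post in its centre, 14 mm in diameter, its top 55 mm above the underside (grasp the post above the rim). Origin at the centre of its underside, z up; round, so its yaw does not matter.
- large_weight: Loose brass cup weight, the larger of two, about 0.4 kg: plain open cup 44 mm tall, outside diameter 42 mm at the foot and 46 mm at the rim, wall 4 mm. Origin at the centre of its underside, z up; round, so its yaw does not matter.
- small_weight: Loose brass cup weight, the smaller of two, about 0.1 kg: plain open cup 28 mm tall, outside diameter 26 mm at the foot and 28 mm at the rim, wall 3 mm. Origin at the centre of its underside, z up; round, so its yaw does not matter.
- magnifier: Bakelite magnifier lying loose and flat among the other things, to be left alone: ring 52 mm in diameter and 10 mm thick, handle 14 mm wide reaching 85 mm from the ring's centre. Origin under the centre of the lens; its handle points along its own -x.
- rack: Fixed dark wooden trough, 306 mm long (its y), 106 mm deep (its x), inside 290 by 90. Floor 10 mm above the desk; lip all round 8 mm thick, its top 38 mm above the desk; on the robot's side the lip is a low board and a brass rail. Origin at the centre of the underside; x points away from the robot, y to its left along the rack (turned up to 0.15 rad), z up.
- plinth: Fixed round dark wooden plinth, 120 mm in diameter at the foot, flat top 110 mm in diameter, 20 mm above the desk. Origin at the centre of the underside, z up.

How it is judged:
By the outcome, as a careful person would: the job done as asked, in the order asked, and still so for the second after the job is handed in, with the robot touching nothing.
It also fails if it takes over 96 s, if anything falls off the work surface, if the arm or the gripper's body presses on something with over 40 N, if the wrist force passes 120 N, or if a joint passes its speed limit or range.

### The arm

A 6-joint arm with a two-finger parallel gripper is mounted at the origin on the work surface. World frame = base frame: x ahead of the robot, y to its left, z up, the work surface at z = 0. Lengths are in m, angles in rad, forces in N, time in s.
With the tool pointing down it reaches from about 0.35 to 0.775 m from the base axis. Payload 5.5 kg.
Tool frame: the origin (TCP) lies midway between the tips of the shut fingers; the grasp point (between the pads) lies 19 mm behind it; z points along the fingers, y is the direction in which the jaws open and shut (so a half turn about z gives the same grasp; the last joint's range is limited). The gripper opens to 85 mm and grips with 20 to 120 N. Pads are 22 mm wide; open, the fingers measure 114 mm over their backs; the gripper's body (76 mm by 85 mm) begins 54 mm behind the grasp point. The pads swing forward as they close: fully open they stand 13 mm farther back than shut.
Start: joints at [1.09, 0.313, 0.046, 1.304, 0, 1.431], TCP at [0.192, 0.542, 0.231] pointing down, gripper open.
Joint ranges: [-2.76, 2.76], [-0.86, 1.69], [-1.03, 1.26], [-2.2, 2.34], [-1.47, 1.5], [-3.14, 3.14]. Speed limits (rad/s): [2.57, 2.57, 3.14, 3.14, 3.14, 3.14].

### API

Orientations are given as a unit quaternion [w, x, y, z].
In Python, from workcell import env gives the robot as it stands.
- The arm moves only by the shell command python3 -m creep 'ROWS' [OPENING] [FORCE]. ROWS is JSON, a list of rows, each a list of 6 numbers: the shift along the tool's x, y, z in m, then the turn, a rotation vector about the tool's x, y, z in degrees. A call has exactly 8 rows; each row is the pose to reach, as a shift and turn from the pose commanded when the call began, along the tool's axes at that moment; what a row does not reach only later rows make up. A row lasts 1/10 s, in which the tool goes at most 50 mm and 8.59 degrees, less where a joint would pass 70% of its speed; a pose out of reach is approached as far as the arm can. A call with a gripper value outside its range is refused whole. OPENING is the finger opening in m, from 0 to 0.0854, set as the call begins (- or left out, the last holds). The fingers move at their own pace and stop on an object; FORCE is the grip in N (left out, the last holds). Time passes only in rows, so rows that repeat a pose let the fingers close, or fill a call up. It gives the time, the measured TCP pose, the force and the opening at its end, in the units of the state.
- env.get_state(): the state, without advancing time (a new reading comes with each control period).
- env.read_camera(name): name is "side" or "top"; returns (picture, depth): 384x512x3 uint8, blue, green, red; 384x512 float32, m along the optical axis (not along the pixel's ray), 0 where there is no reading.
- env.camera_params(name): a dict with "fx", "fy", "cx", "cy" (pixels), "k1" (the pictures are not rectified: a ray, as slopes to the right and down, at radius r is drawn at 1 + k1 r^2 times it, then the intrinsics apply), "position" and "orientation" of the camera in the world. Camera axes: x right, y up, looking along -z (the intrinsics and any distortion apply to the point x, -y, -z); pixel columns grow to the right and rows downward; lengths in m; the calibration is good to about 2 mm. A picture is of the moment at which its call begins. camera_params takes no time and is no camera call.
- env.hand_in(): hands the job in, once; it reports no verdict.
The state is a dict: "clock": time; "joint_pos": joint angles; "qvel": joint speeds; "tau": joint torques, N m; "tcp_pos": TCP position; "orientation": TCP orientation; "wrist_force": force on the tool from outside, world axes, zero at the start; "ft_torque": the same for the moment, N m; "finger_gap": finger opening in m.
Only numpy, scipy, OpenCV 4.12 (cv2) and the standard library are available. Lean on these libraries where they do the work, as an engineer would, in place of code of your own. Each camera call takes 0.05 s, during which the arm holds its last target. There are 200 camera calls.

## Working session

There is one attempt and no reset: what is moved stays moved. The work goes in short steps, Python scripts to look and compute and a shell command to move; the robot and the scene stay as the last step left them, time stands still between calls to the robot, and variables do not carry over. Pictures are saved under pics/ and viewed, about 12 in all and at most 16, crops included, and the job is handed in when it is done.

```bash
mkdir -p pics; ls; cat > h.py <<'E'
import numpy as np, cv2
from workcell import env
from scipy.spatial.transform import Rotation as R
def rot(q): return R.from_quat([q[1],q[2],q[3],q[0]]).as_matrix()
def cloud(name,depth):
    p=env.camera_params(name); h,w=depth.shape
    K=np.array([[p['fx'],0,p['cx']],[0,p['fy'],p['cy']],[0,0,1.]])
    u,v=np.meshgrid(np.arange(w,dtype=float),np.arange(h,dtype=float))
    s=cv2.undistortPoints(np.stack([u,v],-1).reshape(-1,1,2),K,np.array([p['k1'],0,0,0.])).reshape(h,w,2)
    d=np.stack([s[...,0],-s[...,1],-np.ones((h,w))],-1)@rot(p['orientation']).T
    return np.array(p['position']),d,np.array(p['position'])+d*depth[...,None]
def plane(o,d,u,v,z):
    r=d[int(round(v)),int(round(u))]; return o+r*(z-o[2])/r[2]
E
python3 - <<'E'
from h import *
for n in ("side","top"):
    b,d=env.read_camera(n); cv2.imwrite(f"pics/{n}0.png",b); np.savez(f"pics/{n}0.npz",b=b,d=d); print(n,env.camera_params(n),(d==0).mean())
print(env.get_state())
E
```

```text
pics
side {'fx': 389.8773429291623, 'fy': 389.8773429291623, 'cx': 253.21990503134893, 'cy': 188.7491918286853, 'k1': -0.03089429860296714, 'position': array([0.37665773, 0.48873716, 0.59291964]), 'orientation': array([-0.14983529, -0.04867387,  0.3644351 ,  0.9178057 ])} 0.0040740966796875
top {'fx': 439.5403199327327, 'fy': 439.5403199327327, 'cx': 258.6502129470842, 'cy': 195.32792032154953, 'k1': -0.06452984219369648, 'position': array([ 0.46573982, -0.00363727,  0.89369845]), 'orientation': array([ 0.70678233,  0.02733884, -0.04003248, -0.70576819])} 0.004099527994791667
{'clock': 0.1, 'joint_pos': array([ 1.09038683e+00,  3.13946214e-01,  4.50627747e-02,  1.30362176e+00,
       -1.72891813e-05,  1.43114053e+00]), 'qvel': array([-0.00088634, -0.00286792,  0.00174272,  0.00073607,  0.00037939,
        0.00143679]), 'tau': array([ 2.85175658e-03, -4.81725919e+01,  2.99242830e+01,  1.27364651e-02,
       -1.36044659e-04,  1.24525116e-05]), 'tcp_pos': array([0.19198385, 0.54149375, 0.23047397]), 'orientation': array([-2.52447557e-04,  1.69553682e-01,  9.85520583e-01, -8.16338065e-04]), 'wrist_force': array([-0.25334011,  0.05403691, -0.41369456]), 'ft_torque': array([-0.04864867,  0.04199238,  0.04436962]), 'finger_gap': 0.08549059012370093}
```

View pics/top0.png

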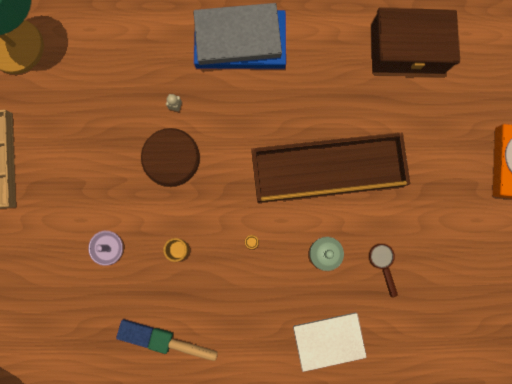

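View pics/side0.png

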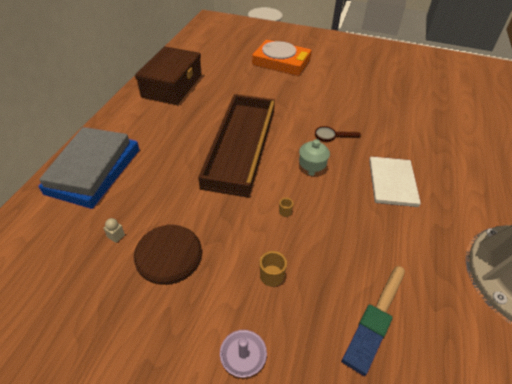

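The top view shows the dish at (106,248), large cup (176,250), small cup (251,242), burner (327,254), magnifier (382,257), plinth (170,157) and rack about (330,167). The side view confirms that everything is standing upright. Now I'll measure them.

```bash
cat >> h.py <<'E'
def hsv(b): return cv2.cvtColor(b,cv2.COLOR_BGR2HSV)
def blob(P,m,seed,rad):
    h,w=m.shape; yy,xx=np.mgrid[:h,:w]
    return m&(np.hypot(xx-seed[0],yy-seed[1])<rad)
E
python3 - <<'E'
from h import *
Z=np.load("pics/top0.npz"); b,d=Z['b'],Z['d']; o,D,P=cloud("top",d)
z=P[...,2]; print("desk",np.median(z[300:310,230:280]))
for n,s,r,zt,zl in [("dish",(106,248),24,.014,.008),("large",(176,250),20,.044,.034),("small",(251,242),13,.028,.02),("burner",(327,254),24,.042,.036),("plinth",(170,157),36,.02,.013),("mag",(382,257),18,.01,.005)]:
    m=blob(P,z>zl,s,r).astype(np.uint8)
    c=max(cv2.findContours(m,0,2)[0],key=cv2.contourArea)
    (u,v),rr=cv2.minEnclosingCircle(c); M=cv2.moments(c); cu,cv_=M['m10']/M['m00'],M['m01']/M['m00']
    C=plane(o,D,u,v,zt); C2=plane(o,D,cu,cv_,zt)
    print(n,"enc",C.round(4),"cen",C2.round(4),"diam",round(2*rr*(o[2]-zt)/439.5,4),"zmax",z[m>0].max().round(4),"med",np.median(z[m>0]).round(4))
# rack
hh=((z>0.028)&(z<.06)).astype(np.uint8); hh[:110]=0;hh[215:]=0;hh[:,:240]=0;hh[:,420:]=0
c=np.concatenate(cv2.findContours(hh,0,2)[0]); bx=cv2.boxPoints(cv2.minAreaRect(c))
W=np.array([plane(o,D,u,v,.038) for u,v in bx]); print(bx.round(1).tolist(),W.round(4).tolist(),W.mean(0)); e=np.linalg.norm(np.diff(W,axis=0),axis=1);print(e)
i=np.argmax(e); dd=W[i+1]-W[i]; dd*=np.sign(dd[1]); print("yaw",np.arctan2(-dd[0],dd[1]))
E
```

```text
desk 0.0006242155556010487
dish enc [0.4437 0.2868 0.014 ] cen [0.4437 0.2868 0.014 ] diam 0.0685 zmax 0.8937 med 0.0132
large enc [0.4412 0.1416 0.044 ] cen [0.4412 0.1416 0.044 ] diam 0.0469 zmax 0.8937 med 0.0441
small enc [ 0.4566 -0.0042  0.028 ] cen [ 0.4566 -0.0042  0.028 ] diam 0.0278 zmax 0.0312 med 0.0273
burner enc [ 0.4336 -0.1492  0.042 ] cen [ 0.4336 -0.1511  0.042 ] diam 0.0677 zmax 0.8937 med 0.0551
plinth enc [0.6284 0.1613 0.02  ] cen [0.6264 0.1612 0.02  ] diam 0.1172 zmax 0.8937 med 0.02
mag enc [ 0.4219 -0.2703  0.01  ] cen [ 0.4259 -0.2683  0.01  ] diam 0.0639 zmax 0.8937 med 0.0083
[[251.0, 148.0], [403.79998779296875, 130.6999969482422], [409.79998779296875, 184.10000610351562], [257.0, 201.3000030517578]] [[0.6415, -0.0038, 0.038], [0.6784, -0.3116, 0.038], [0.5709, -0.32, 0.038], [0.5364, -0.0158, 0.038]] [ 0.60680425 -0.16281298  0.038     ]
[0.31001012 0.107792   0.30620674]
yaw 0.11903933381113442
```

```bash
cat >> h.py <<'E'
def plane(o,d,u,v,z,name="top"):   # sub-pixel version
    p=env.camera_params(name); K=np.array([[p['fx'],0,p['cx']],[0,p['fy'],p['cy']],[0,0,1.]])
    s=cv2.undistortPoints(np.array([[[u,v]]],float),K,np.array([p['k1'],0,0,0.]))[0,0]
    r=rot(p['orientation'])@[s[0],-s[1],-1]; o=np.array(p['position']); return o+r*(z-o[2])/r[2]
def goal(x,y,z,yaw=.119):  # tool y along (-sin yaw, cos yaw), z down; prints shift mm + turn
    s=env.get_state(); A=rot(s['orientation']); c,n=np.cos(yaw),np.sin(yaw)
    B=np.array([[-c,-n,0],[-n,c,0],[0,0,-1.]]).T
    print("shift",(A.T@(np.array([x,y,z])-s['tcp_pos'])).round(4),"turn",np.degrees(R.from_matrix(A.T@B).as_rotvec()).round(2),"tcp",s['tcp_pos'].round(4))
E
python3 - <<'E'
from h import *
Z=np.load("pics/top0.npz"); b,d=Z['b'],Z['d']; o,D,P=cloud("top",d)
z=P[...,2]; z=np.where(z>.5,0,z)
for n,s,r,zt,zl in [("dish",(106,248),24,.014,.008),("large",(176,250),20,.044,.034),("small",(251,242),13,.028,.02),("burner",(327,254),24,.042,.036),("plinth",(170,157),36,.02,.013)]:
    m=cv2.morphologyEx(blob(P,z>zl,s,r).astype(np.uint8),cv2.MORPH_CLOSE,np.ones((7,7)))
    c=max(cv2.findContours(m,0,2)[0],key=cv2.contourArea); e=cv2.fitEllipse(c)
    print(n,plane(o,D,*e[0],zt).round(4),np.array(e[1])*(o[2]-zt)/439.5)
goal(.45,.2,.2); goal(.434,-.15,.15)
E
```

```text
dish [0.4445 0.2873 0.014 ] [0.06565167 0.06660618]
large [0.4418 0.1419 0.044 ] [0.04357084 0.04459051]
small [ 0.4568 -0.0044  0.028 ] [0.02606584 0.02710483]
burner [ 0.4341 -0.1504  0.042 ] [0.06409071 0.06535819]
plinth [0.6273 0.1603 0.02  ] [0.11197107 0.11392061]
shift [-0.3573 -0.2356  0.0308] turn [ -0.09  -0.03 -26.34] tcp [0.192  0.5415 0.2305]
shift [-0.4592 -0.5707  0.0813] turn [ -0.09  -0.03 -26.34] tcp [0.192  0.5415 0.2305]
```

```bash
python3 -m creep '[[-0.02,-0.015,0.002,0,0,-2],[-0.06,-0.04,0.005,0,0,-5],[-0.1,-0.065,0.01,0,0,-9],[-0.14,-0.09,0.015,0,0,-14],[-0.18,-0.115,0.02,0,0,-19],[-0.21,-0.135,0.025,0,0,-23],[-0.23,-0.15,0.028,0,0,-26],[-0.24,-0.155,0.03,0,0,-26.3]]' 0.0854 40
python3 -c "
from h import *
goal(.434,-.15,.15)"
```

```text
clock: 0.9
tcp_pos: [0.3672, 0.3137, 0.2007]
orientation: [-0.0, -0.058, 0.998, -0.0]
wrist_force: [0.7, 0.2, 0.6]
finger_gap: 0.0854
shift [-0.0127 -0.4682  0.051 ] turn [-0.04 -0.06 -0.18] tcp [0.3672 0.3137 0.2007]
```

```bash
python3 -m creep '[[-0.002,-0.03,0.002,0,0,0],[-0.004,-0.08,0.01,0,0,0],[-0.006,-0.13,0.015,0,0,0],[-0.008,-0.18,0.02,0,0,0],[-0.01,-0.23,0.03,0,0,0],[-0.011,-0.28,0.04,0,0,0],[-0.012,-0.33,0.046,0,0,0],[-0.0127,-0.37,0.051,0,0,-0.2]]'
python3 -m creep '[[0,-0.04,0,0,0,0],[0,-0.07,0,0,0,0],[0,-0.09,0,0,0,0],[0,-0.098,0,0,0,0],[0,-0.098,0.005,0,0,0],[0,-0.098,0.02,0,0,0],[0,-0.098,0.035,0,0,0],[0,-0.098,0.04,0,0,0]]'
python3 -c "
from h import *
goal(.434,-.15,.007)
b,d=env.read_camera('side'); cv2.imwrite('pics/s1.png',cv2.resize(b[80:260,200:440],None,fx=2.5,fy=2.5))"
```

```text
clock: 1.7
tcp_pos: [0.423, -0.0519, 0.15]
orientation: [0.0, -0.06, 0.998, 0.0]
wrist_force: [0.6, 0.6, 0.2]
finger_gap: 0.0855
clock: 2.5
tcp_pos: [0.4336, -0.1454, 0.1087]
orientation: [-0.001, -0.062, 0.998, 0.001]
wrist_force: [0.6, 1.4, 0.5]
finger_gap: 0.0853
shift [-1.000e-04 -4.900e-03  1.016e-01] turn [ 0.13 -0.13  0.24] tcp [ 0.4336 -0.1454  0.1087]
```

View pics/s1.png

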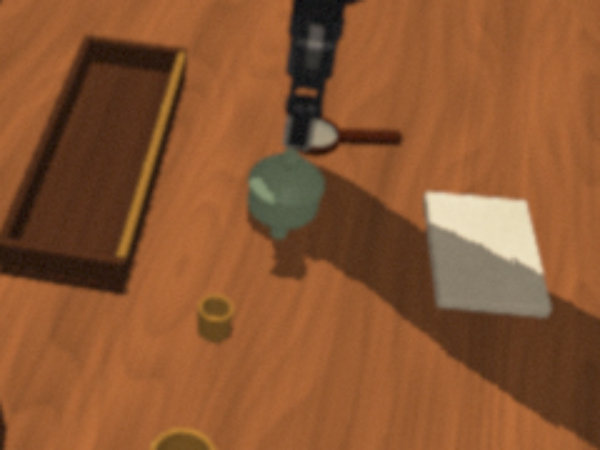

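```bash
python3 -c "
from h import *
p=env.camera_params('side');A=rot(p['orientation'])
for X in [(.434,-.15,.075),(.434,-.15,0),(.433,-.1,.122),(.433,-.19,.122)]:
    c=A.T@(np.array(X)-p['position']); print(X,p['cx']+p['fx']*c[0]/-c[2],p['cy']-p['fy']*c[1]/-c[2])
b,d=env.read_camera('side'); t,_=env.read_camera('top'); cv2.imwrite('pics/s2.png',np.hstack([cv2.resize(b[20:240,240:400],None,fx=2.5,fy=2.5),cv2.resize(t[170:390,250:410],None,fx=2.5,fy=2.5)]))"
```

```text
(0.434, -0.15, 0.075) 317.7224839963198 140.4009477621646
(0.434, -0.15, 0) 312.95366876418746 166.658348314528
(0.433, -0.1, 0.122) 316.3936230864135 137.3726269206878
(0.433, -0.19, 0.122) 325.37451678483785 110.87846868814539Traceback (most recent call last):
  File "<string>", line 6, in <module>
    b,d=env.read_camera('side'); t,_=env.read_camera('top'); cv2.imwrite('pics/s2.png',np.hstack([cv2.resize(b[20:240,240:400],None,fx=2.5,fy=2.5),cv2.resize(t[170:390,250:410],None,fx=2.5,fy=2.5)]))
                                                                                       ~~~~~~~~~^^^^^^^^^^^^^^^^^^^^^^^^^^^^^^^^^^^^^^^^^^^^^^^^^^^^^^^^^^^^^^^^^^^^^^^^^^^^^^^^^^^^^^^^^^^^^^^^^^^^^^
    return _nx.concatenate(arrs, 1, dtype=dtype, casting=casting)
           ~~~~~~~~~~~~~~~^^^^^^^^^^^^^^^^^^^^^^^^^^^^^^^^^^^^^^^
ValueError: all the input array dimensions except for the concatenation axis must match exactly, but along dimension 0, the array at index 0 has size 550 and the array at index 1 has size 535
```

The crop shows the burner upright: knob at (290,153), front foot at (280,230), both where projected. The near finger is just above it and hides the far one. Descending.

```bash
python3 -m creep '[[0,-0.003,0.005,0,0,0],[0,-0.005,0.02,0,0,0],[0,-0.005,0.035,0,0,0],[0,-0.005,0.05,0,0,0],[0,-0.005,0.065,0,0,0],[0,-0.005,0.08,0,0,0],[0,-0.005,0.093,0,0,0],[0,-0.005,0.098,0,0,0]]'
python3 -c "
from h import *
goal(.434,-.15,.007)"
```

```text
clock: 3.45
tcp_pos: [0.4351, -0.1524, 0.0115]
orientation: [-0.0, -0.061, 0.998, 0.0]
wrist_force: [-1.1, -0.4, -0.7]
finger_gap: 0.0851
shift [0.0008 0.0025 0.0045] turn [ 0.03 -0.04  0.15] tcp [ 0.4351 -0.1524  0.0115]
```

```bash
python3 -m creep '[[0.001,0.002,0.003,0,0,0],[0.001,0.002,0.004,0,0,0],[0.001,0.002,0.004,0,0,0],[0.001,0.002,0.004,0,0,0],[0.001,0.002,0.004,0,0,0],[0.001,0.002,0.004,0,0,0],[0.001,0.002,0.004,0,0,0],[0.001,0.002,0.004,0,0,0]]' 0.05 40
python3 -m creep '[[0,0,0,0,0,0],[0,0,0,0,0,0],[0,0,0,0,0,0],[0,0,-0.003,0,0,0],[0,0,-0.008,0,0,0],[0,0,-0.015,0,0,0],[0,0,-0.022,0,0,0],[0,0,-0.025,0,0,0]]'
```

```text
clock: 4.25
tcp_pos: [0.4341, -0.1505, 0.0092]
orientation: [0.0, -0.061, 0.998, -0.0]
wrist_force: [-2.2, 1.3, 5.1]
finger_gap: 0.0632
clock: 5.05
tcp_pos: [0.4347, -0.151, 0.0343]
orientation: [0.001, -0.061, 0.998, -0.0]
wrist_force: [0.3, 0.2, -3.8]
finger_gap: 0.063
```

```bash
python3 -m creep '[[0,0,-0.01,0,0,0],[-0.01,0.015,-0.03,0,0,0],[-0.025,0.04,-0.05,0,0,0],[-0.045,0.075,-0.06,0,0,0],[-0.07,0.115,-0.06,0,0,0],[-0.095,0.155,-0.06,0,0,0],[-0.115,0.19,-0.06,0,0,0],[-0.125,0.21,-0.06,0,0,0]]'
python3 -c "
from h import *
goal(.627,.160,.06)"
```

```text
clock: 5.85
tcp_pos: [0.5339, 0.0759, 0.0939]
orientation: [0.001, -0.062, 0.998, 0.0]
wrist_force: [0.2, -0.2, -3.4]
finger_gap: 0.0628
shift [-0.1028  0.0719  0.0341] turn [0.03 0.08 0.31] tcp [0.5339 0.0759 0.0939]
```

```bash
python3 -m creep '[[-0.02,0.015,0,0,0,0],[-0.045,0.032,0,0,0,0],[-0.07,0.049,0,0,0,0],[-0.088,0.062,0.005,0,0,0],[-0.098,0.069,0.012,0,0,0],[-0.102,0.071,0.02,0,0,0],[-0.102,0.071,0.028,0,0,0],[-0.102,0.071,0.03,0,0,0]]'
python3 -c "
from h import *
goal(.627,.160,.030)"
```

```text
clock: 6.65
tcp_pos: [0.6233, 0.155, 0.0615]
orientation: [-0.002, -0.06, 0.998, -0.0]
wrist_force: [-0.3, 0.2, -3.2]
finger_gap: 0.0629
shift [-0.0044  0.0046  0.0315] turn [-0.01 -0.22  0.12] tcp [0.6233 0.155  0.0615]
```

```bash
python3 -m creep '[[0,0,0.004,0,0,0],[0,0,0.008,0,0,0],[0,0,0.012,0,0,0],[0,0,0.016,0,0,0],[0,0,0.02,0,0,0],[0,0,0.02,0,0,0],[0,0,0.02,0,0,0],[0,0,0.02,0,0,0]]'
python3 -c "
from h import *
goal(.627,.160,.030)
b,d=env.read_camera('side'); cv2.imwrite('pics/s3.png',cv2.resize(b[150:330,90:330],None,fx=2.5,fy=2.5,interpolation=cv2.INTER_CUBIC))"
```

```text
clock: 7.45
tcp_pos: [0.6255, 0.1559, 0.0435]
orientation: [0.0, -0.061, 0.998, 0.0]
wrist_force: [-0.5, -0.2, -3.1]
finger_gap: 0.063
shift [-0.002   0.0038  0.0135] turn [0.   0.02 0.16] tcp [0.6255 0.1559 0.0435]
```

View pics/s3.png

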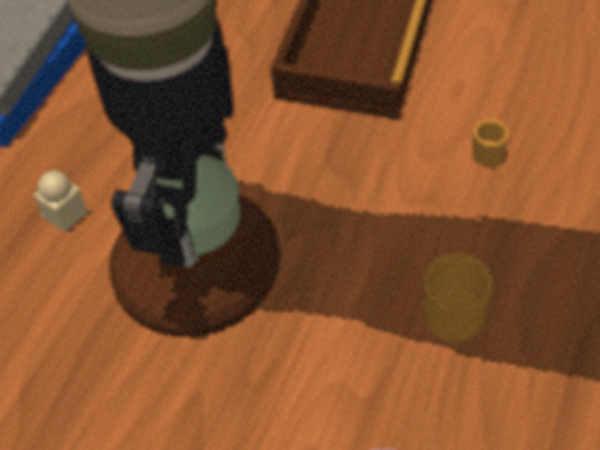

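```bash
python3 -m creep '[[-0.001,0.002,0.003,0,0,0],[-0.002,0.004,0.006,0,0,0],[-0.002,0.004,0.009,0,0,0],[-0.002,0.004,0.011,0,0,0],[-0.002,0.004,0.012,0,0,0],[-0.002,0.004,0.0125,0,0,0],[-0.002,0.004,0.013,0,0,0],[-0.002,0.004,0.013,0,0,0]]'
python3 -m creep '[[0,0,0.0003,0,0,0],[0,0,0.0006,0,0,0],[0,0,0.0009,0,0,0],[0,0,0.001,0,0,0],[0,0,0.001,0,0,0],[0,0,0.001,0,0,0],[0,0,0.001,0,0,0],[0,0,0.001,0,0,0]]'
```

```text
clock: 8.3
tcp_pos: [0.6269, 0.16, 0.0303]
orientation: [0.0, -0.061, 0.998, 0.0]
wrist_force: [0.5, 0.2, -3.3]
finger_gap: 0.0632
clock: 9.1
tcp_pos: [0.6269, 0.1601, 0.0294]
orientation: [0.0, -0.061, 0.998, 0.0]
wrist_force: [0.2, -0.3, -2.7]
finger_gap: 0.063
```

```bash
python3 -m creep '[[0,0,0.0002,0,0,0],[0,0,0.0004,0,0,0],[0,0,0.0006,0,0,0],[0,0,0.0008,0,0,0],[0,0,0.001,0,0,0],[0,0,0.001,0,0,0],[0,0,0.001,0,0,0],[0,0,0.001,0,0,0]]'
```

```text
clock: 9.9
tcp_pos: [0.627, 0.1601, 0.0293]
orientation: [0.0, -0.061, 0.998, 0.0]
wrist_force: [-3.7, -0.9, 5.5]
finger_gap: 0.063
```

```bash
python3 -m creep '[[0,0,0,0,0,0],[0,0,0,0,0,0],[0,0,0,0,0,0],[0,0,0,0,0,0],[0,0,0,0,0,0],[0,0,0,0,0,0],[0,0,0,0,0,0],[0,0,-0.003,0,0,0]]' 0.0854
python3 -m creep '[[0,0,-0.01,0,0,0],[0,0,-0.03,0,0,0],[0,0,-0.05,0,0,0],[0,0,-0.075,0,0,0],[0,0,-0.095,0,0,0],[0.02,0.02,-0.095,0,0,0],[0.05,0.05,-0.095,0,0,0],[0.07,0.07,-0.095,0,0,0]]'
python3 -c "
from h import *
goal(.4445,.2873,.08)"
```

```text
clock: 10.7
tcp_pos: [0.6265, 0.16, 0.031]
orientation: [-0.0, -0.061, 0.998, 0.0]
wrist_force: [0.6, -0.0, 0.5]
finger_gap: 0.0854
clock: 11.5
tcp_pos: [0.5474, 0.222, 0.1275]
orientation: [0.0, -0.061, 0.998, 0.0]
wrist_force: [0.1, -0.0, 0.1]
finger_gap: 0.0855
shift [0.0943 0.0773 0.0475] turn [0.04 0.03 0.16] tcp [0.5474 0.222  0.1275]
```

```bash
python3 -m creep '[[0.02,0.016,0,0,0,0],[0.05,0.04,0,0,0,0],[0.075,0.062,0.005,0,0,0],[0.088,0.073,0.015,0,0,0],[0.093,0.076,0.03,0,0,0],[0.094,0.077,0.045,0,0,0],[0.094,0.077,0.0475,0,0,0],[0.094,0.077,0.0475,0,0,0]]' 0.05
python3 -c "
from h import *
goal(.4445,.2873,.025)
b,d=env.read_camera('side'); cv2.imwrite('pics/s4.png',cv2.resize(b[204:384,100:340],None,fx=2.5,fy=2.5,interpolation=cv2.INTER_CUBIC))"
```

```text
clock: 12.3
tcp_pos: [0.4462, 0.2861, 0.0792]
orientation: [0.0, -0.061, 0.998, 0.0]
wrist_force: [0.1, -0.0, -0.1]
finger_gap: 0.0502
shift [0.0016 0.0014 0.0542] turn [0.   0.   0.16] tcp [0.4462 0.2861 0.0792]
```

View pics/s4.png

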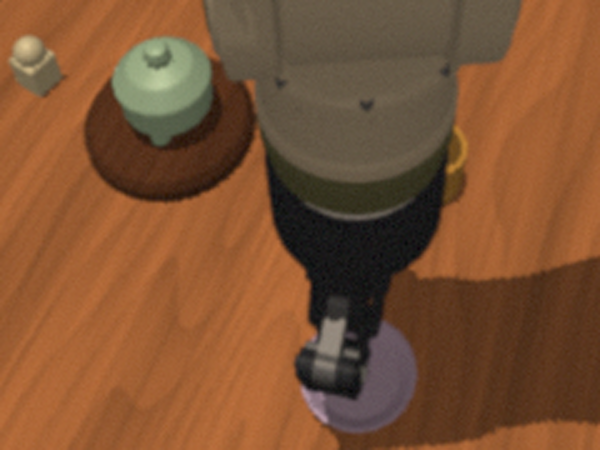

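Burner stands upright on the plinth (crop 160,100). The gripper is over the dish post. Descending and gripping.

```bash
python3 -m creep '[[0.001,0.001,0.01,0,0,0],[0.0015,0.0015,0.02,0,0,0],[0.0015,0.0015,0.03,0,0,0],[0.0015,0.0015,0.04,0,0,0],[0.0015,0.0015,0.048,0,0,0],[0.0015,0.0015,0.053,0,0,0],[0.0015,0.0015,0.054,0,0,0],[0.0015,0.0015,0.054,0,0,0]]'
python3 -m creep '[[0,0,0,0,0,0],[0,0,0,0,0,0],[0,0,0,0,0,0],[0,0,0,0,0,0],[0,0,0,0,0,0],[0,0,0,0,0,0],[0,0,0,0,0,0],[0,0,0,0,0,0]]' 0.005 40
python3 -m creep '[[0,0,-0.003,0,0,0],[0,0,-0.01,0,0,0],[0,0,-0.02,0,0,0],[0,0,-0.035,0,0,0],[0,0,-0.05,0,0,0],[0,0,-0.065,0,0,0],[0,0,-0.075,0,0,0],[0,0,-0.08,0,0,0]]'
python3 -c "
from h import *
c,s=np.cos(.119),np.sin(.119)
goal(.607,-.163,.10)
b,d=env.read_camera('side'); cv2.imwrite('pics/s5.png',b[204:384,100:340])
t,d=env.read_camera('top'); np.savez('pics/t5.npz',b=t,d=d)
o,D,P=cloud('top',d); z=P[...,2]; z=np.where(z>.5,0,z)
m=cv2.morphologyEx(blob(P,z>.028,(172,155),36).astype(np.uint8),cv2.MORPH_CLOSE,np.ones((7,7)))
q=max(cv2.findContours(m,0,2)[0],key=cv2.contourArea); e=cv2.fitEllipse(q)
print('burner',plane(o,D,*e[0],.062),np.array(e[1])*(o[2]-.062)/439.5,z[m>0].max())"
```

```text
clock: 13.15
tcp_pos: [0.4445, 0.2874, 0.0246]
orientation: [-0.0, -0.061, 0.998, -0.0]
wrist_force: [-1.1, 0.2, -0.3]
finger_gap: 0.0504
clock: 13.95
tcp_pos: [0.4449, 0.2874, 0.0252]
orientation: [0.0, -0.061, 0.998, 0.0]
wrist_force: [0.3, -0.3, 4.9]
finger_gap: 0.0125
clock: 14.75
tcp_pos: [0.4451, 0.2877, 0.1062]
orientation: [0.001, -0.061, 0.998, 0.0]
wrist_force: [0.3, 0.3, -2.9]
finger_gap: 0.0127
shift [-0.106  -0.467   0.0061] turn [0.04 0.1  0.16] tcp [0.4451 0.2877 0.1062]
burner [0.62666156 0.15978922 0.062     ] [0.06200146 0.0652773 ] 0.09726207122921038
```

```bash
python3 -m creep '[[0,-0.02,0,0,0,0],[0,-0.06,0,0,0,0],[0,-0.105,0,0,0,0],[0,-0.15,0,0,0,0],[-0.01,-0.195,0,0,0,0],[-0.02,-0.24,0,0,0,0],[-0.03,-0.275,0,0,0,0],[-0.035,-0.295,0,0,0,0]]'
python3 -c "
from h import *
goal(.607,-.163,.10)
b,d=env.read_camera('side'); cv2.imwrite('pics/s6.png',cv2.resize(b[80:260,180:420],None,fx=2.5,fy=2.5,interpolation=cv2.INTER_CUBIC))"
```

```text
clock: 15.65
tcp_pos: [0.5157, -0.004, 0.1041]
orientation: [-0.0, -0.059, 0.998, -0.0]
wrist_force: [-0.4, -0.2, -2.5]
finger_gap: 0.0126
shift [-0.0718 -0.1687  0.0041] turn [-0.02 -0.02 -0.01] tcp [ 0.5157 -0.004   0.1041]
```

View pics/s6.png

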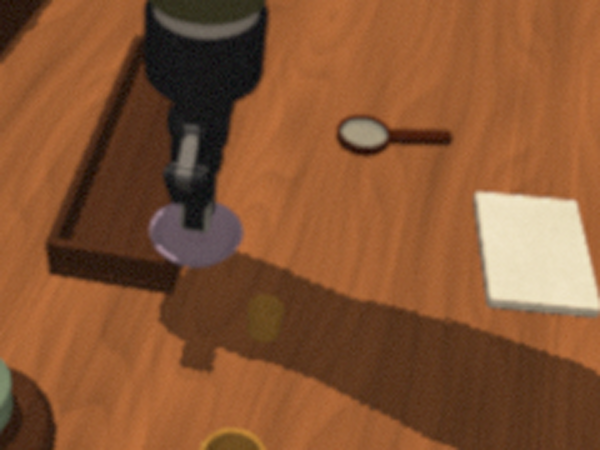

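Dish is held level at crop (195,232), next to the rack. I'll recompute the rack centre sub-pixel from the first picture.

```bash
python3 - <<'E'
from h import *
Z=np.load("pics/top0.npz"); b,d=Z['b'],Z['d']; o,D,P=cloud("top",d); z=P[...,2]
hh=((z>0.028)&(z<.06)).astype(np.uint8); hh[:110]=0;hh[215:]=0;hh[:,:240]=0;hh[:,420:]=0
c=np.concatenate(cv2.findContours(hh,0,2)[0]); 
W=np.array([plane(o,D,*q[0],.038)[:2]*1000 for q in c.astype(float)],np.float32)
r=cv2.minAreaRect(W); print(r)
# colour dark mask, lip-outline
g=(b.max(2)<75).astype(np.uint8); g[:110]=0;g[215:]=0;g[:,:240]=0;g[:,420:]=0
m=(blob(P,z<.009,(330,167),60))
# inner floor centre
f=((z>.006)&(z<.016)&(b[...,2]<90)).astype(np.uint8); f[:110]=0;f[215:]=0;f[:,:240]=0;f[:,420:]=0
f=cv2.morphologyEx(f,cv2.MORPH_OPEN,np.ones((3,3))); c=max(cv2.findContours(f,0,2)[0],key=cv2.contourArea)
W=np.array([plane(o,D,*q[0],.010)[:2]*1000 for q in c.astype(float)],np.float32); print("floor",cv2.minAreaRect(W))
yaw=.119
goal(.607,-.163,.10)
E
```

```text
((606.2538452148438, -161.9356231689453), (106.90077209472656, 306.5862121582031), 6.684154987335205)
floor ((609.5451049804688, -163.3516387939453), (88.15876770019531, 291.41253662109375), 6.4922895431518555)
shift [-0.0711 -0.1665  0.0046] turn [-0.13  0.04 -0.1 ] tcp [ 0.5169 -0.0059  0.1041]
```

```bash
python3 -m creep '[[-0.015,-0.03,0,0,0,0],[-0.03,-0.065,0,0,0,0],[-0.045,-0.1,0,0,0,0],[-0.058,-0.132,0,0,0,0],[-0.066,-0.155,0,0,0,0],[-0.07,-0.164,0.005,0,0,0],[-0.072,-0.166,0.012,0,0,0],[-0.072,-0.166,0.02,0,0,0]]'
python3 -m creep '[[0,0,0.002,0,0,0],[0,0,0.002,0,0,0],[0,0,0.002,0,0,0],[0,0,0.002,0,0,0],[0,0,0.002,0,0,0],[0,0,0.002,0,0,0],[0,0,0.002,0,0,0],[0,0,0.002,0,0,0]]'
python3 -c "
from h import *
goal(.608,-.1625,.037)"
```

```text
clock: 16.5
tcp_pos: [0.606, -0.1563, 0.0834]
orientation: [-0.001, -0.061, 0.998, 0.001]
wrist_force: [-0.4, 0.3, -1.7]
finger_gap: 0.0127
clock: 17.3
tcp_pos: [0.6068, -0.1573, 0.0829]
orientation: [0.0, -0.061, 0.998, -0.0]
wrist_force: [-0.0, -0.5, -2.7]
finger_gap: 0.0127
shift [-0.0006 -0.0053  0.0459] turn [-0.    0.01  0.15] tcp [ 0.6068 -0.1573  0.0829]
```

```bash
python3 -m creep '[[-0.0005,-0.003,0.004,0,0,0],[-0.0005,-0.005,0.012,0,0,0],[-0.0005,-0.005,0.02,0,0,0],[-0.0005,-0.005,0.028,0,0,0],[-0.0005,-0.005,0.036,0,0,0],[-0.0005,-0.005,0.042,0,0,0],[-0.0005,-0.005,0.045,0,0,0],[-0.0005,-0.005,0.0455,0,0,0]]'
python3 -m creep '[[0,0,0.0003,0,0,0],[0,0,0.0006,0,0,0],[0,0,0.0009,0,0,0],[0,0,0.0012,0,0,0],[0,0,0.0014,0,0,0],[0,0,0.0014,0,0,0],[0,0,0.0014,0,0,0],[0,0,0.0014,0,0,0]]'
```

```text
clock: 18.1
tcp_pos: [0.6075, -0.1619, 0.0367]
orientation: [-0.0, -0.061, 0.998, 0.0]
wrist_force: [0.7, -0.1, -2.1]
finger_gap: 0.0127
clock: 18.9
tcp_pos: [0.6078, -0.1621, 0.0359]
orientation: [0.0, -0.061, 0.998, 0.0]
wrist_force: [-0.3, -0.1, -1.1]
finger_gap: 0.0127
```

```bash
python3 -m creep '[[0,0,0.0003,0,0,0],[0,0,0.0006,0,0,0],[0,0,0.0008,0,0,0],[0,0,0.001,0,0,0],[0,0,0.001,0,0,0],[0,0,0.001,0,0,0],[0,0,0.001,0,0,0],[0,0,0.001,0,0,0]]'
```

```text
clock: 19.7
tcp_pos: [0.6079, -0.1622, 0.0352]
orientation: [0.0, -0.061, 0.998, -0.0]
wrist_force: [-1.7, -0.6, 4.0]
finger_gap: 0.013
```

```bash
python3 -m creep '[[0,0,0,0,0,0],[0,0,0,0,0,0],[0,0,0,0,0,0],[0,0,0,0,0,0],[0,0,0,0,0,0],[0,0,0,0,0,0],[0,0,-0.005,0,0,0],[0,0,-0.015,0,0,0]]' 0.045
python3 -m creep '[[0,0,-0.01,0,0,0],[0,0,-0.04,0,0,0],[0,0,-0.08,0,0,0],[0.02,0.02,-0.1,0,0,0],[0.05,0.06,-0.1,0,0,0],[0.08,0.1,-0.1,0,0,0],[0.1,0.14,-0.1,0,0,0],[0.11,0.17,-0.1,0,0,0]]' 0.075
python3 -c "
from h import *
goal(.4418,.1419,.09)
t,d=env.read_camera('top'); np.savez('pics/t6.npz',b=t,d=d)
o,D,P=cloud('top',d); z=P[...,2]
m=((hsv(t)[...,0]>120)&(hsv(t)[...,0]<160)&(hsv(t)[...,1]>25)&(t.max(2)>80)).astype(np.uint8); m[:110]=0;m[215:]=0;m[:,:240]=0;m[:,420:]=0
q=max(cv2.findContours(m,0,2)[0],key=cv2.contourArea); e=cv2.minEnclosingCircle(q)
print('dish',plane(o,D,*e[0],.024),e,np.median(z[m>0]))"
```

```text
clock: 20.5
tcp_pos: [0.6072, -0.1619, 0.0496]
orientation: [-0.001, -0.061, 0.998, 0.0]
wrist_force: [-0.2, 0.2, -0.1]
finger_gap: 0.0449
clock: 21.3
tcp_pos: [0.4757, -0.0051, 0.1512]
orientation: [0.0, -0.061, 0.998, 0.0]
wrist_force: [0.7, -0.5, -0.7]
finger_gap: 0.0749
shift [0.0159 0.15   0.0612] turn [0.01 0.04 0.16] tcp [ 0.4757 -0.0051  0.1512]
dish [ 0.58623349 -0.18052872  0.024     ] ((339.0, 177.0), 9.999999747378752e-05) 0.019210127355986095
```

```bash
python3 -m creep '[[0.002,0.02,0,0,0,0],[0.005,0.05,0,0,0,0],[0.008,0.085,0,0,0,0],[0.012,0.115,0.01,0,0,0],[0.015,0.138,0.025,0,0,0],[0.016,0.148,0.045,0,0,0],[0.016,0.15,0.06,0,0,0],[0.016,0.15,0.06,0,0,0]]'
python3 -m creep '[[0,0,0,0,0,0],[0,0,0,0,0,0],[0,0,0,0,0,0],[0,0,0,0,0,0],[0,0,0,0,0,0],[0,0,0,0,0,0],[0,0,0,0,0,0],[0,0,0,0,0,0]]'
python3 -c "
from h import *
goal(.4418,.1419,.015)
b,d=env.read_camera('side'); t,d=env.read_camera('top'); np.savez('pics/t7.npz',b=t,d=d)
cv2.imwrite('pics/s7.png',cv2.resize(np.hstack([b[80:320,140:340],t[90:330,220:420]]),None,fx=2,fy=2,interpolation=cv2.INTER_CUBIC))"
```

```text
clock: 22.15
tcp_pos: [0.4428, 0.1405, 0.0891]
orientation: [-0.001, -0.061, 0.998, -0.0]
wrist_force: [-0.7, 0.0, 0.3]
finger_gap: 0.0751
clock: 22.95
tcp_pos: [0.4438, 0.1402, 0.0899]
orientation: [-0.0, -0.061, 0.998, 0.0]
wrist_force: [-0.4, -1.2, 0.1]
finger_gap: 0.0753
shift [0.0018 0.0019 0.0749] turn [ 0.01 -0.01  0.15] tcp [0.4438 0.1402 0.0899]
```

View pics/s7.png

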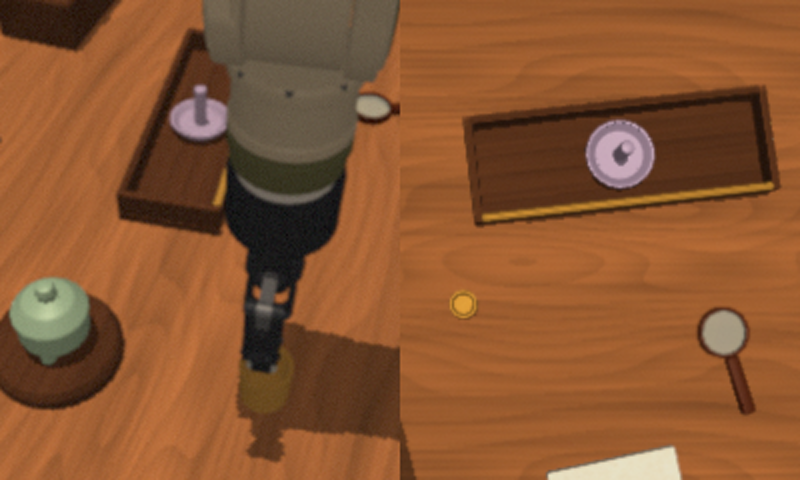

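Burner upright on the plinth. The dish is centred in the rack (right crop 620,153; rack spans 467–778). The gripper is over the large cup.

```bash
python3 -m creep '[[0.001,0.001,0.01,0,0,0],[0.0018,0.0018,0.025,0,0,0],[0.0018,0.0018,0.04,0,0,0],[0.0018,0.0018,0.055,0,0,0],[0.0018,0.0018,0.068,0,0,0],[0.0018,0.0018,0.074,0,0,0],[0.0018,0.0018,0.075,0,0,0],[0.0018,0.0018,0.075,0,0,0]]'
python3 -m creep '[[0,0,0,0,0,0],[0,0,0,0,0,0],[0,0,0,0,0,0],[0,0,0,0,0,0],[0,0,0,0,0,0],[0,0,0,0,0,0],[0,0,0,0,0,0],[0,0,0,0,0,0]]' 0.035 50
python3 -m creep '[[0,0,-0.003,0,0,0],[0,0,-0.01,0,0,0],[0,0,-0.02,0,0,0],[0,0,-0.035,0,0,0],[0,0,-0.055,0,0,0],[0,0,-0.075,0,0,0],[0,0,-0.09,0,0,0],[0,0,-0.095,0,0,0]]'
python3 -c "
from h import *
c,s=np.cos(.117),np.sin(.117)
for l in (.08,-.08): print(.6075-s*l,-.1625+c*l)
goal(.6075-s*.08,-.1625+c*.08,.11,.117)"
```

```text
clock: 23.85
tcp_pos: [0.4419, 0.1418, 0.0149]
orientation: [-0.0, -0.061, 0.998, 0.0]
wrist_force: [-0.3, -0.3, -0.9]
finger_gap: 0.0749
clock: 24.65
tcp_pos: [0.4425, 0.1421, 0.0157]
orientation: [0.001, -0.061, 0.998, 0.0]
wrist_force: [-0.9, 1.5, 5.6]
finger_gap: 0.0433
clock: 25.45
tcp_pos: [0.443, 0.1419, 0.112]
orientation: [0.002, -0.061, 0.998, 0.0]
wrist_force: [0.9, 0.3, -3.9]
finger_gap: 0.0432
0.5981613402284428 -0.08304693565587859
0.6168386597715573 -0.24195306434412142
shift [-0.1267 -0.2421  0.0024] turn [0.01 0.19 0.27] tcp [0.443  0.1419 0.112 ]
```

```bash
python3 -m creep '[[-0.01,-0.02,0,0,0,0],[-0.03,-0.055,0,0,0,0],[-0.05,-0.095,0,0,0,0],[-0.07,-0.135,0,0,0,0],[-0.09,-0.17,0,0,0,0],[-0.11,-0.205,0,0,0,0],[-0.12,-0.23,0,0,0,0],[-0.125,-0.24,0.005,0,0,0]]'
python3 -m creep '[[0,0,0.005,0,0,0],[0,0,0.01,0,0,0],[0,0,0.015,0,0,0],[0,0,0.02,0,0,0],[0,0,0.025,0,0,0],[0,0,0.025,0,0,0],[0,0,0.025,0,0,0],[0,0,0.025,0,0,0]]'
python3 -c "
from h import *
goal(.5982,-.083,.0275,.117)
b,d=env.read_camera('side')
cv2.imwrite('pics/s8.png',cv2.resize(b[70:250,160:360],None,fx=3,fy=3,interpolation=cv2.INTER_CUBIC))"
```

```text
clock: 26.25
tcp_pos: [0.5966, -0.0841, 0.1047]
orientation: [0.001, -0.059, 0.998, -0.0]
wrist_force: [0.2, 0.1, -3.7]
finger_gap: 0.0435
clock: 27.05
tcp_pos: [0.5953, -0.0812, 0.0802]
orientation: [0.0, -0.061, 0.998, -0.0]
wrist_force: [0.7, -0.6, -3.1]
finger_gap: 0.0434
shift [-0.0026 -0.0021  0.0527] turn [-0.01  0.03  0.28] tcp [ 0.5953 -0.0812  0.0802]
```

View pics/s8.png

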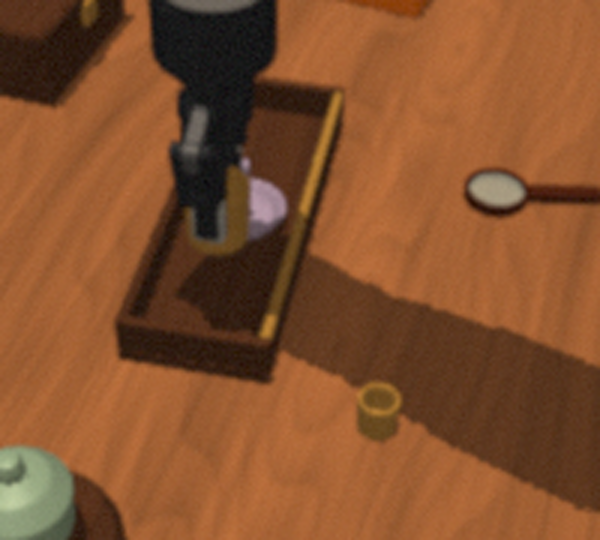

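Large cup is hanging upright over the left part of the rack, clear of the dish. Lowering.

```bash
python3 -m creep '[[-0.001,-0.001,0.006,0,0,0],[-0.0025,-0.002,0.014,0,0,0],[-0.0025,-0.002,0.023,0,0,0],[-0.0025,-0.002,0.032,0,0,0],[-0.0025,-0.002,0.041,0,0,0],[-0.0025,-0.002,0.049,0,0,0],[-0.0025,-0.002,0.052,0,0,0],[-0.0025,-0.002,0.0525,0,0,0]]'
python3 -m creep '[[0,0,0.0004,0,0,0],[0,0,0.0008,0,0,0],[0,0,0.0012,0,0,0],[0,0,0.0015,0,0,0],[0,0,0.0018,0,0,0],[0,0,0.0018,0,0,0],[0,0,0.0018,0,0,0],[0,0,0.0018,0,0,0]]'
```

```text
clock: 27.9
tcp_pos: [0.5974, -0.0828, 0.0267]
orientation: [-0.001, -0.061, 0.998, 0.0]
wrist_force: [-1.1, 0.0, -4.0]
finger_gap: 0.0429
clock: 28.7
tcp_pos: [0.598, -0.083, 0.0258]
orientation: [0.0, -0.061, 0.998, -0.0]
wrist_force: [-1.0, -0.0, -2.6]
finger_gap: 0.0435
```

```bash
python3 -m creep '[[0,0,0.0004,0,0,0],[0,0,0.0008,0,0,0],[0,0,0.0012,0,0,0],[0,0,0.0012,0,0,0],[0,0,0.0012,0,0,0],[0,0,0.0012,0,0,0],[0,0,0.0012,0,0,0],[0,0,0.0012,0,0,0]]'
```

```text
clock: 29.5
tcp_pos: [0.5981, -0.083, 0.0258]
orientation: [0.001, -0.061, 0.998, -0.0]
wrist_force: [-3.6, 1.2, 7.6]
finger_gap: 0.0434
```

Contact. Release with a small opening, then rise.

```bash
python3 -m creep '[[0,0,0,0,0,0],[0,0,0,0,0,0],[0,0,0,0,0,0],[0,0,0,0,0,0],[0,0,0,0,0,0],[0,0,-0.004,0,0,0],[0,0,-0.012,0,0,0],[0,0,-0.022,0,0,0]]' 0.056
python3 -m creep '[[0,0,-0.01,0,0,0],[0,0,-0.03,0,0,0],[0,0,-0.05,0,0,0],[0,0,-0.06,0,0,0],[0.03,0.02,-0.06,0,0,0],[0.07,0.04,-0.06,0,0,0],[0.11,0.055,-0.06,0,0,0],[0.13,0.06,-0.06,0,0,0]]'
python3 -c "
from h import *
goal(.4568,-.0044,.05,.117)"
```

```text
clock: 30.3
tcp_pos: [0.5977, -0.0829, 0.0469]
orientation: [-0.0, -0.061, 0.998, 0.0]
wrist_force: [0.2, -0.2, -0.5]
finger_gap: 0.0556
clock: 31.1
tcp_pos: [0.4574, -0.0377, 0.1062]
orientation: [-0.001, -0.061, 0.998, 0.001]
wrist_force: [-0.0, 0.1, 0.4]
finger_gap: 0.0559
shift [-0.0036  0.033   0.0562] turn [ 0.08 -0.16  0.33] tcp [ 0.4574 -0.0377  0.1062]
```

```bash
python3 -m creep '[[-0.001,0.008,0.005,0,0,0],[-0.002,0.018,0.015,0,0,0],[-0.003,0.027,0.03,0,0,0],[-0.003,0.032,0.045,0,0,0],[-0.003,0.033,0.055,0,0,0],[-0.003,0.033,0.056,0,0,0],[-0.003,0.033,0.056,0,0,0],[-0.003,0.033,0.056,0,0,0]]'
python3 -c "
from h import *
goal(.4568,-.0044,.006,.117)"
```

```text
clock: 31.9
tcp_pos: [0.4613, -0.0063, 0.0508]
orientation: [0.0, -0.061, 0.998, -0.0]
wrist_force: [-0.2, 0.1, -0.4]
finger_gap: 0.0558
shift [0.0043 0.0024 0.0448] turn [-0.01  0.05  0.25] tcp [ 0.4613 -0.0063  0.0508]
```

```bash
python3 -m creep '[[0.002,0.001,0.004,0,0,0],[0.0045,0.002,0.01,0,0,0],[0.0045,0.002,0.018,0,0,0],[0.0045,0.002,0.026,0,0,0],[0.0045,0.002,0.034,0,0,0],[0.0045,0.002,0.042,0,0,0],[0.0045,0.002,0.045,0,0,0],[0.0045,0.002,0.045,0,0,0]]'
python3 -m creep '[[0,0,0,0,0,0],[0,0,0,0,0,0],[0,0,0,0,0,0],[0,0,0,0,0,0],[0,0,0,0,0,0],[0,0,0,0,0,0],[0,0,0,0,0,0],[0,0,0,0,0,0]]' 0.018 30
python3 -m creep '[[0,0,-0.003,0,0,0],[0,0,-0.01,0,0,0],[0,0,-0.02,0,0,0],[0,0,-0.035,0,0,0],[0,0,-0.055,0,0,0],[0,0,-0.075,0,0,0],[0,0,-0.09,0,0,0],[0,0,-0.095,0,0,0]]'
python3 -c "
from h import *
goal(.6168,-.242,.10,.117)
t,d=env.read_camera('top'); b,_=env.read_camera('side'); np.savez('pics/t9.npz',b=t,d=d)
cv2.imwrite('pics/s9.png',cv2.resize(np.hstack([b[70:270,180:380],t[110:310,220:420]]),None,fx=2,fy=2,interpolation=cv2.INTER_CUBIC))"
```

```text
clock: 32.7
tcp_pos: [0.4553, -0.0045, 0.0047]
orientation: [-0.001, -0.061, 0.998, 0.0]
wrist_force: [1.0, -0.2, 1.3]
finger_gap: 0.0558
clock: 33.5
tcp_pos: [0.4562, -0.0047, 0.0058]
orientation: [0.0, -0.061, 0.998, -0.0]
wrist_force: [-0.5, -0.7, 5.9]
finger_gap: 0.0267
clock: 34.3
tcp_pos: [0.457, -0.0048, 0.1026]
orientation: [0.002, -0.061, 0.998, -0.0]
wrist_force: [1.1, 0.5, -0.2]
finger_gap: 0.027
shift [-0.1298 -0.2549  0.0033] turn [-0.05  0.19  0.27] tcp [ 0.457  -0.0048  0.1026]
```

View pics/s9.png

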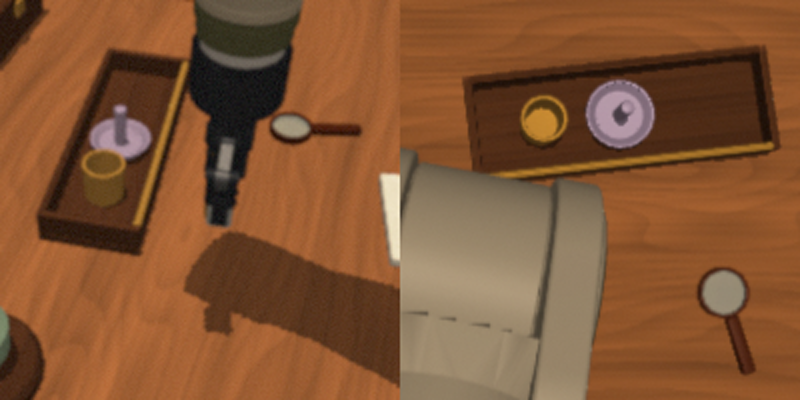

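```bash
cat > m.py <<'E'
from h import *
import sys
Z=np.load(sys.argv[1]); b,d=Z['b'],Z['d']; o,D,P=cloud("top",d); z=P[...,2]
c,s=np.cos(.117),np.sin(.117); H=hsv(b)
X=P[...,0]-.6075;Y=P[...,1]+.1625; lx=c*X+s*Y; ly=-s*X+c*Y
inn=(abs(lx)<.040)&(abs(ly)<.14)
for n,lo,hi,zl,zt in [("large",.045,.125,.045,.054),("dish",-.042,.042,.017,.024),("small",-.12,-.055,.030,.038)]:
    m=cv2.morphologyEx((inn&(ly>lo)&(ly<hi)&(z>zl)).astype(np.uint8),cv2.MORPH_CLOSE,np.ones((7,7)))
    if m.sum()<30: print(n,"none"); continue
    q=max(cv2.findContours(m,0,2)[0],key=cv2.contourArea); e=cv2.fitEllipse(q); C=plane(o,D,*e[0],zt)
    x,y=C[0]-.6075,C[1]+.1625; print(n,C.round(4),"local",round(c*x+s*y,4),round(-s*x+c*y,4),"diam",(np.array(e[1])*(o[2]-zt)/439.5).round(4),"ztop",np.percentile(z[m>0],95).round(4))
E
python3 m.py pics/t9.npz; python3 -c "
from h import *
goal(.6168,-.242,.10,.117)"
```

```text
large [ 0.5972 -0.0822  0.054 ] local -0.0008 0.081 diam [0.0433 0.0438] ztop 0.056
dish [ 0.6074 -0.1621  0.024 ] local -0.0001 0.0004 diam [0.0645 0.0664] ztop 0.062
small none
shift [-0.1304 -0.255   0.0018] turn [-0.03  0.12  0.27] tcp [ 0.4564 -0.0047  0.1014]
```

```bash
python3 -m creep '[[-0.01,-0.02,0,0,0,0],[-0.03,-0.055,0,0,0,0],[-0.05,-0.095,0,0,0,0],[-0.07,-0.135,0,0,0,0],[-0.09,-0.175,0,0,0,0],[-0.11,-0.215,0,0,0,0],[-0.123,-0.241,0,0,0,0],[-0.13,-0.255,0,0,0,0]]'
python3 -m creep '[[0,0,0.005,0,0,0],[0,0,0.013,0,0,0],[0,0,0.02,0,0,0],[0,0,0.025,0,0,0],[0,0,0.025,0,0,0],[0,0,0.025,0,0,0],[0,0,0.025,0,0,0],[0,0,0.025,0,0,0]]'
python3 -c "
from h import *
goal(.6168,-.242,.018,.117)"
```

```text
clock: 35.2
tcp_pos: [0.6164, -0.2444, 0.0984]
orientation: [-0.001, -0.06, 0.998, 0.0]
wrist_force: [-0.7, 0.6, -0.1]
finger_gap: 0.0271
clock: 36.0
tcp_pos: [0.6161, -0.242, 0.076]
orientation: [0.0, -0.061, 0.998, -0.0]
wrist_force: [-0.3, 0.9, -0.3]
finger_gap: 0.0268
shift [-0.0007 -0.0001  0.058 ] turn [-0.03  0.05  0.28] tcp [ 0.6161 -0.242   0.076 ]
```

```bash
python3 -m creep '[[-0.0005,0,0.006,0,0,0],[-0.0005,0,0.015,0,0,0],[-0.0005,0,0.025,0,0,0],[-0.0005,0,0.035,0,0,0],[-0.0005,0,0.045,0,0,0],[-0.0005,0,0.053,0,0,0],[-0.0005,0,0.057,0,0,0],[-0.0005,0,0.058,0,0,0]]'
python3 -m creep '[[0,0,0.0004,0,0,0],[0,0,0.0008,0,0,0],[0,0,0.0012,0,0,0],[0,0,0.0014,0,0,0],[0,0,0.0014,0,0,0],[0,0,0.0014,0,0,0],[0,0,0.0014,0,0,0],[0,0,0.0014,0,0,0]]'
python3 -m creep '[[0,0,0.0004,0,0,0],[0,0,0.0008,0,0,0],[0,0,0.001,0,0,0],[0,0,0.001,0,0,0],[0,0,0.001,0,0,0],[0,0,0.001,0,0,0],[0,0,0.001,0,0,0],[0,0,0.001,0,0,0]]'
```

```text
clock: 36.8
tcp_pos: [0.6159, -0.2417, 0.0165]
orientation: [-0.0, -0.061, 0.998, 0.0]
wrist_force: [0.6, 0.2, 0.2]
finger_gap: 0.0266
clock: 37.6
tcp_pos: [0.6163, -0.2419, 0.016]
orientation: [0.0, -0.061, 0.998, 0.0]
wrist_force: [0.2, -0.4, -1.5]
finger_gap: 0.0267
clock: 38.4
tcp_pos: [0.6163, -0.2419, 0.0159]
orientation: [0.0, -0.061, 0.998, -0.0]
wrist_force: [-1.5, 0.5, 4.7]
finger_gap: 0.0265
```

Contact. Release, rise and move away.

```bash
python3 -m creep '[[0,0,0,0,0,0],[0,0,0,0,0,0],[0,0,0,0,0,0],[0,0,0,0,0,0],[0,0,0,0,0,0],[0,0,-0.004,0,0,0],[0,0,-0.012,0,0,0],[0,0,-0.022,0,0,0]]' 0.042
python3 -m creep '[[0,0,-0.015,0,0,0],[0,0,-0.04,0,0,0],[0,0,-0.07,0,0,0],[0,0,-0.1,0,0,0],[0.02,0.02,-0.13,0,0,0],[0.06,0.05,-0.14,0,0,0],[0.1,0.09,-0.14,0,0,0],[0.12,0.12,-0.14,0,0,0]]'
python3 -m creep '[[0.01,0.02,0,0,0,0],[0.03,0.06,0,0,0,0],[0.05,0.1,0,0,0,0],[0.05,0.14,0,0,0,0],[0.05,0.18,0,0,0,0],[0.05,0.22,0,0,0,0],[0.05,0.25,0,0,0,0],[0.05,0.26,0,0,0,0]]'
python3 -c "
from h import *
t,d=env.read_camera('top'); b,_=env.read_camera('side'); np.savez('pics/t10.npz',b=t,d=d)
cv2.imwrite('pics/s10.png',np.hstack([cv2.resize(b[60:340,120:400],(500,500)),cv2.resize(t[110:310,220:420],(300,300))]) if 0 else cv2.resize(np.hstack([b[60:310,130:330],t[90:340,220:420]]),None,fx=2,fy=2))"; python3 m.py pics/t10.npz
```

```text
clock: 39.2
tcp_pos: [0.6161, -0.2418, 0.0375]
orientation: [-0.0, -0.061, 0.998, 0.0]
wrist_force: [0.4, 0.4, -0.0]
finger_gap: 0.0419
clock: 40.0
tcp_pos: [0.4809, -0.1367, 0.1786]
orientation: [0.001, -0.06, 0.998, -0.0]
wrist_force: [-0.1, -0.1, -0.1]
finger_gap: 0.042
clock: 40.8
tcp_pos: [0.401, 0.1169, 0.1782]
orientation: [0.001, -0.063, 0.998, 0.0]
wrist_force: [-0.3, -0.3, 0.3]
finger_gap: 0.0421
large [ 0.5973 -0.0821  0.054 ] local -0.0008 0.081 diam [0.0435 0.0438] ztop 0.056
dish [ 0.6074 -0.1621  0.024 ] local -0.0001 0.0004 diam [0.0644 0.0664] ztop 0.0588
small [ 0.6174 -0.2414  0.038 ] local 0.0006 -0.0795 diam [0.0258 0.0273] ztop 0.0405
```

View pics/s10.png

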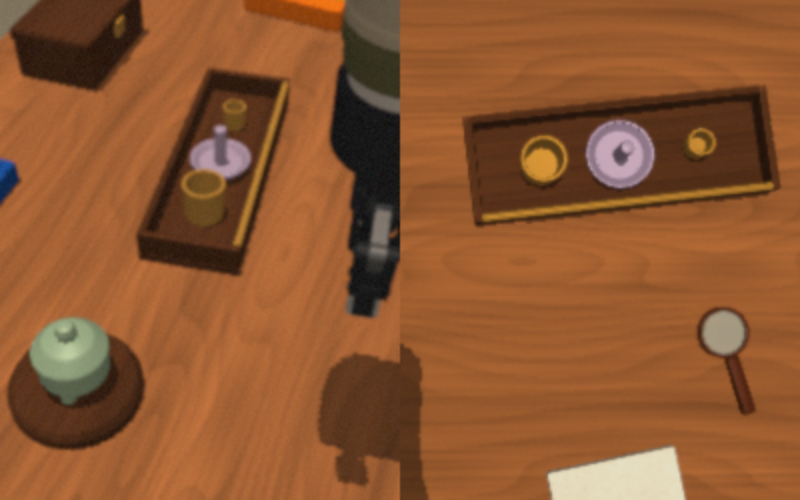

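Burner is upright on the plinth (left crop 70,360). In the rack, large cup (544,160), dish (620,153) and small cup (700,143) all stand upright, and the magnifier hasn't moved. Handing in.

```bash
python3 -m creep '[[0,0,0,0,0,0],[0,0,0,0,0,0],[0,0,0,0,0,0],[0,0,0,0,0,0],[0,0,0,0,0,0],[0,0,0,0,0,0],[0,0,0,0,0,0],[0,0,0,0,0,0]]'; python3 -c "
from h import *
print(env.hand_in())"
```

```text
clock: 41.7
tcp_pos: [0.4013, 0.1147, 0.177]
orientation: [-0.0, -0.061, 0.998, 0.0]
wrist_force: [-0.2, 0.6, -0.1]
finger_gap: 0.0418
the job is handed in; nothing more can be done
None
```

All four pieces are set out as asked, in the order given: burner, dish, larger cup, smaller cup. I handed the job in at about 42 s. Each piece was lowered until the wrist force showed contact before I released it.

**Last measurements from the top camera:**
- **Burner:** within 1 mm of the plinth's centre, measured right after placing. The last side picture shows it still upright there.
- **Dish:** within 0.5 mm of the rack's middle.
- **Larger cup:** 81 mm to the left of the rack's middle.
- **Smaller cup:** 79.5 mm to the right of the rack's middle.
- **Overall:** the pieces in the rack stand upright behind the rail, and the magnifier looks unmoved in the pictures. The gripper is clear of everything.

**"Midway" reading:** it could mean halfway from the dish's centre to the rack's end (about 73–77 mm) or halfway across the open gap (about 90 mm). I aimed for 80 mm, between the two. The larger cup therefore has about 22 mm to the dish and 42 mm to the rack's inner end.

**Disagreements:** the finger opening read 1–3 mm off the known sizes: 12.7 mm on the 14 mm post, about 43 mm on the larger cup and 27 mm on the smaller. All three grips held. Two estimates of the rack's centre differed by about 3 mm, so I used roughly their average. One early colour-mask check on the dish failed and was replaced by the depth measurement above.

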